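Sweep the dried stoppers through the draining tray's gate

TASK

The washed rubber stoppers have dried on the draining tray: with the fingertips, sweep the three small ones, one at a time, through the narrow gate in the tray's front rim so that each drops into the grey tub below. Only push them, never pick one up. Leave the two large stoppers standing where they are, and do not disturb the beaker and the flask beside the tray.

Things in the scene. Friction and masses are not known exactly. Their poses are not given: they have to be found in the camera images.
- tray: White plastic draining tray, fixed, on four feet. Origin at bench height under its middle; x points from the gate to the back wall, y left, z up. Level floor 58 mm above the bench, inside from x = -100 (gate) to +105 mm (back wall) and y = -190 to +190 mm (side walls). Rim 4 mm thick, its top 19 mm above the floor, all round but for the gate.
- gate (a point): Middle of the gate, at floor height, in line with the rim's inner face; axes as the tray's. A 38 mm wide gap in the front rim with cheeks as high as the rim. Stoppers pass it towards -x; the floor runs on 10 mm past this point and ends in an open edge: a stopper falls into the tub once its centre is past the edge.
- wing (a point): Point on the tray floor where the front rim meets the left (+y) side wall, 46 mm further back (x) than the gate and 190 mm to its left; its mirror image is on the right. From these corners the front rim runs as two straight wings to the gate, a shallow funnel.
- arc (a point): Point on the tray floor 150 mm straight behind (+x of) the gate. The five stoppers stand about 150 mm from the gate on an arc through here, 56 degrees to either side, in any order, about 70 mm apart, each small one at least 30 mm clear of all walls; the straight way from each small one to the gate is free.
- tub: Grey open plastic tub, fixed on the bench below the gate, 120 mm (x) by 110 mm (y) by 48 mm high, walls 3 mm. Origin at the centre of its underside, 160 mm in front of (-x) the tray's origin; axes as the tray's. Its rim lies 10 mm under the floor's open edge.
- small_a: Small solid rubber stopper, a dark tapered plug 28 mm across its wide end, 23 mm across the narrow end, 26 mm high, about 17 g; stands on its wide end on the tray floor. Origin at its centre, half-way up; z along its height.
- small_b: Small solid rubber stopper, a dark tapered plug 28 mm across its wide end, 23 mm across the narrow end, 26 mm high, about 17 g; stands on its wide end on the tray floor. Origin at its centre, half-way up; z along its height.
- small_c: Small solid rubber stopper, a dark tapered plug 28 mm across its wide end, 23 mm across the narrow end, 26 mm high, about 17 g; stands on its wide end on the tray floor. Origin at its centre, half-way up; z along its height.
- large_a: Large rubber stopper with two small holes in its top, a dark tapered plug 44 mm across its wide end, 37 mm across the narrow end, 36 mm high, about 60 g, too wide for the gate; stands on its wide end on the tray floor and is to stay there. Origin at its centre, half-way up; z along its height.
- large_b: Large rubber stopper with two small holes in its top, a dark tapered plug 44 mm across its wide end, 37 mm across the narrow end, 36 mm high, about 60 g, too wide for the gate; stands on its wide end on the tray floor and is to stay there. Origin at its centre, half-way up; z along its height.
- beaker: A glass beaker 72 mm across and 95 mm high standing on the bench beside the tray. Origin at the centre of its underside, z up. A bystander.
- flask: A conical glass flask, 84 mm across its base, 133 mm high, standing on the bench beside the tray. Origin at the centre of its underside, z up. A bystander.
There are look-alikes about, which are no part of the job. What is shaped like the small_a but green is not meant.

How it is judged:
On the way, in this order (a step that is already met when the one before it is completed fails the run):
1. exactly one small stopper lies in the tub ((((x of small_a in the frame of tub between -0.06 and 0.06 m and y of small_a in the frame of tub between -0.055 and 0.055 m and z of small_a in the frame of tub below 0.048 m) and not (x of small_b in the frame of tub between -0.06 and 0.06 m and y of small_b in the frame of tub between -0.055 and 0.055 m and z of small_b in the frame of tub below 0.048 m) and not (x of small_c in the frame of tub between -0.06 and 0.06 m and y of small_c in the frame of tub between -0.055 and 0.055 m and z of small_c in the frame of tub below 0.048 m)) or (not (x of small_a in the frame of tub between -0.06 and 0.06 m and y of small_a in the frame of tub between -0.055 and 0.055 m and z of small_a in the frame of tub below 0.048 m) and (x of small_b in the frame of tub between -0.06 and 0.06 m and y of small_b in the frame of tub between -0.055 and 0.055 m and z of small_b in the frame of tub below 0.048 m) and not (x of small_c in the frame of tub between -0.06 and 0.06 m and y of small_c in the frame of tub between -0.055 and 0.055 m and z of small_c in the frame of tub below 0.048 m)) or (not (x of small_a in the frame of tub between -0.06 and 0.06 m and y of small_a in the frame of tub between -0.055 and 0.055 m and z of small_a in the frame of tub below 0.048 m) and not (x of small_b in the frame of tub between -0.06 and 0.06 m and y of small_b in the frame of tub between -0.055 and 0.055 m and z of small_b in the frame of tub below 0.048 m) and (x of small_c in the frame of tub between -0.06 and 0.06 m and y of small_c in the frame of tub between -0.055 and 0.055 m and z of small_c in the frame of tub below 0.048 m)))), for 0.2 s.
2. exactly two small stoppers lie in the tub ((((x of small_a in the frame of tub between -0.06 and 0.06 m and y of small_a in the frame of tub between -0.055 and 0.055 m and z of small_a in the frame of tub below 0.048 m) and (x of small_b in the frame of tub between -0.06 and 0.06 m and y of small_b in the frame of tub between -0.055 and 0.055 m and z of small_b in the frame of tub below 0.048 m) and not (x of small_c in the frame of tub between -0.06 and 0.06 m and y of small_c in the frame of tub between -0.055 and 0.055 m and z of small_c in the frame of tub below 0.048 m)) or ((x of small_a in the frame of tub between -0.06 and 0.06 m and y of small_a in the frame of tub between -0.055 and 0.055 m and z of small_a in the frame of tub below 0.048 m) and not (x of small_b in the frame of tub between -0.06 and 0.06 m and y of small_b in the frame of tub between -0.055 and 0.055 m and z of small_b in the frame of tub below 0.048 m) and (x of small_c in the frame of tub between -0.06 and 0.06 m and y of small_c in the frame of tub between -0.055 and 0.055 m and z of small_c in the frame of tub below 0.048 m)) or (not (x of small_a in the frame of tub between -0.06 and 0.06 m and y of small_a in the frame of tub between -0.055 and 0.055 m and z of small_a in the frame of tub below 0.048 m) and (x of small_b in the frame of tub between -0.06 and 0.06 m and y of small_b in the frame of tub between -0.055 and 0.055 m and z of small_b in the frame of tub below 0.048 m) and (x of small_c in the frame of tub between -0.06 and 0.06 m and y of small_c in the frame of tub between -0.055 and 0.055 m and z of small_c in the frame of tub below 0.048 m)))), for 0.2 s.
3. all three small stoppers lie in the tub (((x of small_a in the frame of tub between -0.06 and 0.06 m and y of small_a in the frame of tub between -0.055 and 0.055 m and z of small_a in the frame of tub below 0.048 m) and (x of small_b in the frame of tub between -0.06 and 0.06 m and y of small_b in the frame of tub between -0.055 and 0.055 m and z of small_b in the frame of tub below 0.048 m) and (x of small_c in the frame of tub between -0.06 and 0.06 m and y of small_c in the frame of tub between -0.055 and 0.055 m and z of small_c in the frame of tub below 0.048 m))), for 0.2 s.
At the end, for the whole second after the job is handed in: All three small stoppers lie at rest in the tub, their centres between its walls and below its rim (48 mm); both large stoppers stand upright within 20 mm of where they started (x of small_a in the frame of tub between -0.06 and 0.06 m and y of small_a in the frame of tub between -0.055 and 0.055 m and z of each of small_a, small_b, small_c in the frame of tub below 0.048 m and x of small_b in the frame of tub between -0.06 and 0.06 m and y of small_b in the frame of tub between -0.055 and 0.055 m and x of small_c in the frame of tub between -0.06 and 0.06 m and y of small_c in the frame of tub between -0.055 and 0.055 m and linear speed of each of small_a, small_b, small_c below 0.05 m/s and distance of each of large_a, large_b from where it was at the start of the episode below 0.02 m and angle between each of large_a, large_b's own z axis and vertical below 0.2 rad); the robot touches nothing.
It fails at once if a stopper is lifted (its centre rises some 20 mm above where it stands on the tray) (height (world z) of any of small_a, small_b, small_c above 0.091 m or height (world z) of any of large_a, large_b above 0.096 m).
It fails at once if a large stopper is shoved more than 20 mm or tipped over (distance of any of large_a, large_b from where it was at the start of the episode above 0.02 m or angle between any of large_a, large_b's own z axis and vertical above 0.3 rad).
It fails at once if the beaker or the flask is shoved more than 20 mm or tipped (distance of any of beaker, flask from where it was at the start of the episode above 0.02 m or angle between any of beaker, flask's own z axis and vertical above 0.3 rad).
It also fails if it takes over 72 s, if anything falls off the work surface, if the arm or the gripper's body presses on something with over 40 N, if the wrist force passes 120 N, or if a joint passes its speed limit or range.

ROBOT

A 7-joint arm with a two-finger parallel gripper is mounted at the origin on the work surface. World frame = base frame: x ahead of the robot, y to its left, z up, the work surface at z = 0. Lengths are in m, angles in rad, forces in N, time in s.
With the tool pointing down it reaches from about 0.4 to 0.9 m from the base axis. Payload 5.6 kg.
Tool frame: the origin (TCP) lies midway between the tips of the shut fingers; the grasp point (between the pads) lies 19 mm behind it; z points along the fingers, y is the line along which they close (so a half turn about z gives the same grasp; the last joint's range is limited). The gripper opens to 92 mm and grips with 3 to 60 N. Pads are 20 mm wide; open, the fingers measure 128 mm over their backs; the gripper's body (75 mm by 189 mm) begins 69 mm behind the grasp point.
Start: joints at [-1.194, 0.468, -0.012, 1.603, 0.006, 1.071, -0.056], TCP at [0.265, 0.594, 0.215] pointing down, gripper open.
Joint ranges: [-2.53, 2.53], [-0.31, 2.02], [-1.57, 1.55], [0.28, 2.44], [-1.29, 4.43], [0.15, 1.84], [-2.92, 2.92]. Speed limits (rad/s): [2.57, 2.57, 3.14, 3.14, 3.14, 3.14, 3.14].

INTERFACE

Orientations are given as a 3x3 rotation matrix whose columns are the frame's x, y, z axes.
In Python, from station import env, effector, solver, viewer, workorder, search_frame, tip_of gives the robot as it stands. Calls block until the motion is done:
- env.reach(position, orientation): joint-space move of the TCP to a pose.
- env.movel(position, frame=None, rate=0.15): straight line of the TCP; frame=None keeps the orientation; rate is the mean speed in m/s.
- env.goto_joints(angles): joint-space move.
- effector.release() and effector.grasp(squeeze=None): open the fingers fully, or close them until they stop; squeeze is the grip in N (None keeps the last).
- env.pause(seconds).
- solver.inverse_kinematics(position, orientation): joint angles nearest the present ones, or None.
- env.sense(): the state.
- viewer.read_camera(name): name is "side" or "top"; returns (picture, depth): 400x640x3 uint8, red, green, blue; 400x640 float32, m along the optical axis (not along the pixel's ray), 0 where there is no reading.
- viewer.camera_info(name): a dict with "intrinsics" (3x3 intrinsics, pixels), "eye" and "rotation" of the camera in the world. Camera axes: x right, y up, looking along -z (the intrinsics and any distortion apply to the point x, -y, -z); pixel columns grow to the right and rows downward; lengths in m; the calibration is good to about 2 mm. A picture is of the moment at which its call begins. camera_info takes no time and is no camera call.
A pose or a line that the arm cannot do raises env.PlanningError and nothing moves.
- workorder.finish_job(): hands the job in; it is judged then, once.
Trained networks look in the newest picture that a camera, given by its name, has taken for a name from the list of things; names that differ only in an ending like _2 or _b are one class to them, and where a whole thing is asked for, a point or a joint stands for the part that bears it (a point fixed in the world has none). Each returns a list of dicts, best first, with "score" (0 to 1); they miss things now and then, are a little off and sometimes report something else, mostly with a low value. They report only what shows in the picture. A call takes as long as a camera call. They do not tell look-alikes from the thing itself.
- search_frame(camera, name): "at" ([x, y, z] in m, in world coordinates, good to about 4 mm: the middle of the surface that is visible of it).
- tip_of(camera, name): "at" ([x, y, z] in m, in world coordinates, good to about 4 mm: a listed point, or the origin of a listed thing).
The state is a dict: "t": time; "joint_positions": joint angles; "joint_velocities": joint speeds; "tau": joint torques, N m; "ee_pos": TCP position; "tcp_rot": TCP orientation; "wrist_force": force on the tool from outside, world axes, zero at the start; "moment": the same for the moment, N m; "gripper_width": finger opening in m; "grasp_force": force on a finger pad.
Only numpy, scipy, OpenCV 4.12 (cv2) and the standard library are available. Lean on these libraries where they do the work, as an engineer would, in place of code of your own. Each camera call takes 0.05 s, during which the arm holds its last target. There are 200 camera calls.

## Working session

There is one attempt and no reset: what is moved stays moved. The work goes in short steps, each a Python script; the robot and the scene stay as the last script left them, time stands still between calls to the robot, and variables do not carry over. Pictures are saved under pics/ and viewed, at most 10 in all, crops included, and the job is handed in when it is done.

```bash
mkdir -p pics; python3 - <<'E'
from station import env, effector, solver, viewer, workorder, search_frame, tip_of
import cv2, numpy as np
for c in("top","side"):
    p,d=viewer.read_camera(c); cv2.imwrite(f"pics/{c}0.png",p[:,:,::-1])
    for n in("gate","arc","wing","tray","tub","small_a","large_a","beaker","flask"):
        print(c,n,[(np.round(r["at"],3).tolist(),round(r["score"],2)) for r in tip_of(c,n)])
s=env.sense();print(s["t"],s["ee_pos"],s["tcp_rot"],s["gripper_width"])
E
```

```text
top gate [([0.501, 0.004, 0.06], 0.94)]
top arc [([0.647, 0.018, 0.056], 0.97)]
top wing [([0.527, 0.197, 0.058], 0.82)]
top tray [([0.596, 0.015, 0.002], 0.59)]
top tub [([0.441, -0.003, -0.001], 0.65)]
top small_a [([0.648, 0.023, 0.074], 0.64), ([0.633, -0.05, 0.068], 0.6), ([0.632, 0.085, 0.07], 0.46)]
top large_a [([0.568, 0.14, 0.072], 0.8), ([0.584, -0.114, 0.073], 0.67)]
top beaker [([0.659, -0.272, -0.002], 0.93)]
top flask [([0.633, 0.305, -0.005], 0.6)]
side gate [([0.497, 0.004, 0.058], 0.92), ([0.525, 0.198, 0.055], 0.24)]
side arc [([0.652, 0.021, 0.059], 0.67)]
side wing [([0.656, -0.266, 0.0], 0.64), ([0.523, 0.2, 0.059], 0.58)]
side tray [([0.656, -0.266, -0.0], 0.7), ([0.602, 0.011, 0.0], 0.64)]
side tub [([0.436, 0.004, -0.001], 0.96), ([0.649, 0.023, 0.076], 0.53)]
side small_a [([0.648, 0.022, 0.073], 0.71), ([0.628, 0.081, 0.07], 0.62), ([0.633, -0.049, 0.073], 0.54), ([0.757, 0.108, 0.014], 0.46), ([0.601, 0.01, -0.002], 0.42), ([0.649, 0.019, 0.061], 0.4)]
side large_a [([0.565, 0.144, 0.08], 0.65), ([0.587, -0.118, 0.079], 0.57)]
side beaker [([0.658, -0.266, 0.002], 0.97)]
side flask [([0.636, 0.302, 0.0], 0.67)]
1.0 [0.26499131 0.59353805 0.21460852] [[-9.13128714e-01  4.07671373e-01  5.51717447e-05]
 [ 4.07671375e-01  9.13128715e-01  1.16857055e-05]
 [-4.56149767e-05  3.31624942e-05 -9.99999998e-01]] 0.0916370336165617
```

View pics/top0.png

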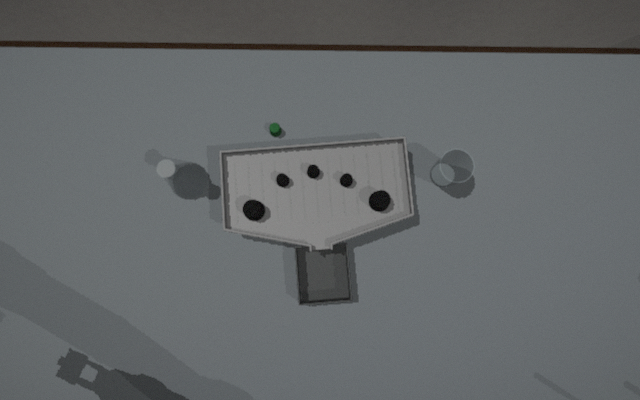

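View pics/side0.png

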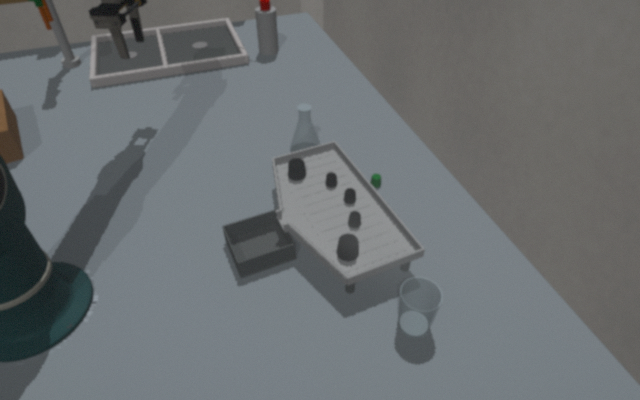

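The three middle stoppers (top view at px (282,180), (313,171) and (346,180)) are the small ones. The large ones are at (254,210) and (380,200), and the gate is at about (321,246). I'll fit the tray pose from the rim depth next.

```bash
cat > h.py <<'E'
from station import env, effector, solver, viewer, workorder, search_frame, tip_of
import cv2, numpy as np
from scipy.optimize import least_squares
def cloud(cam="top"):
    p,d=viewer.read_camera(cam); c=viewer.camera_info(cam); K=np.array(c["intrinsics"])
    v,u=np.mgrid[:400,:640]
    uv=cv2.undistortPoints(np.stack([u,v],-1).reshape(-1,1,2).astype(float),K,np.array(c.get("distortion",np.zeros(5)),float)).reshape(400,640,2)
    P=np.stack([uv[...,0]*d,-uv[...,1]*d,-d],-1)@np.array(c["rotation"]).T+np.array(c["eye"])
    P[d==0]=np.nan
    return p,P
def R2(a): return np.array([[np.cos(a),-np.sin(a)],[np.sin(a),np.cos(a)]])
def smalls(p,P):
    """top-face centres of dark blobs over the tray: (x, y, z, pixels)"""
    m=(p.max(2)<60)&(P[...,2]>.076)&(P[...,2]<.1)&(abs(P[...,0]-.59)<.13)&(abs(P[...,1])<.22)
    n,l,s,_=cv2.connectedComponentsWithStats(m.astype(np.uint8))
    return [np.r_[np.median(P[l==i],0),s[i,4]] for i in range(1,n) if s[i,4]>8]
def rot(a):
    """tool down, tool x along world heading a"""
    x=np.array([np.cos(a),np.sin(a),0]); z=np.array([0,0,-1.]); return np.c_[x,np.cross(z,x),z]
E
python3 - <<'E'
from h import *
print({k:np.shape(v) for k,v in viewer.camera_info("top").items()})
p,P=cloud("top")
for b in smalls(p,P): print(np.round(b,4))
Q=P.reshape(-1,3); c=p.reshape(-1,3)
m=(Q[:,2]>.072)&(Q[:,2]<.082)&(c.min(1)>70)&(abs(Q[:,0]-.6)<.18)&(abs(Q[:,1])<.25); q=Q[m,:2]
print(len(q), np.median(Q[m,2]))
f=lambda y:-.102
V=np.array([[-.100,.021],[-.054,.192],[.107,.192],[.107,-.192],[-.054,-.192],[-.100,-.021]]);
V[[0,1,4,5],0]-=.002
def dist(t):
    w=(q-t[:2])@R2(t[2]); D=[]
    for a,b in zip(V[:-1],V[1:]):
        s=np.clip(((w-a)@(b-a))/((b-a)@(b-a)),0,1); D.append(np.linalg.norm(w-a-s[:,None]*(b-a),axis=1))
    return np.min(D,0)
r=least_squares(dist,[.6,.013,.09],loss="soft_l1",f_scale=.003)
print(r.x,np.median(dist(r.x)))
g=r.x[:2]+R2(r.x[2])@[-.1,0]; print("gate",g)
for b in smalls(p,P): print("in gate frame",np.round(R2(r.x[2]).T@(b[:2]-g),4))
floor=(abs(Q[:,2]-.058)<.003)&(c.min(1)>70); print("floor z",np.median(Q[floor,2]))
E
```

```text
{'intrinsics': (3, 3), 'eye': (3,), 'rotation': (3, 3)}
[6.46e-01 2.04e-02 8.40e-02 1.04e+02]
[6.273e-01 8.330e-02 8.400e-02 1.070e+02]
[ 6.284e-01 -4.880e-02  8.390e-02  1.060e+02]
[ 5.852e-01 -1.144e-01  9.400e-02  3.040e+02]
[5.643e-01 1.386e-01 9.370e-02 3.170e+02]
1431 0.07641369360842021
[0.5965888  0.01211077 0.09137869] 0.0015068924982425541
gate [0.49700601 0.00298561]
in gate frame [0.15   0.0038]
in gate frame [0.1371 0.0681]
in gate frame [ 0.1262 -0.0636]
in gate frame [ 0.0771 -0.1249]
in gate frame [0.0794 0.1289]
floor z 0.058195653560842164
```

```bash
cat >> h.py <<'E'
G=np.array([.497,.003]); YAW=.0914; Z=.0625; HX=.010; RS=.014
def W(x,y,z): return np.r_[G+R2(YAW)@[x,y],z]
def toG(b): return R2(YAW).T@(np.array(b)[:2]-G)
def push(s,e,back=.010,hi=.13,first=False,rate=.08):
    """push the stopper whose centre is s (gate frame) so the centre ends at e"""
    s=np.array(s,float); e=np.array(e,float); d=(e-s)/np.linalg.norm(e-s)
    R=rot(YAW+np.arctan2(d[1],d[0])); o=HX+RS
    a=s-d*(o+back); b=e-d*o
    if first: env.reach(W(*a,.2),R)
    env.movel(W(*a,hi),R,rate=.2); env.movel(W(*a,Z),R,rate=.12)
    env.movel(W(*b,Z),R,rate=rate)
    q=env.sense(); print("f",np.round(q["wrist_force"],1),"t",round(q["t"],2),"tcp",np.round(toG(q["ee_pos"]),4))
    b2=b-d*.012; env.movel(W(*b2,Z),R,rate=.15); env.movel(W(*b2,hi),R,rate=.2)
E
python3 - <<'E'
from h import *
effector.grasp(5); print(env.sense()["gripper_width"])
push([.150,.0038],[.045,0],first=True)
p,P=cloud("top"); print([np.round(toG(b),4) for b in smalls(p,P)])
cv2.imwrite("pics/a.png",cv2.resize(p[100:320,180:460,::-1],(784,616))[:600])
p,P=cloud("side"); cv2.imwrite("pics/b.png",cv2.resize(p[100:320,200:460,::-1],(709,600)))
print([np.round(toG(r["at"]),4) for r in tip_of("side","small_a")],env.sense()["t"])
E
```

```text
0.0003104046594406667
f [1.2 0.1 0.1] t 7.69 tcp [0.0693 0.0009]
[array([ 0.0749, -0.1289]), array([0.078, 0.133])]
[array([0.048 , 0.0002]), array([0.1378, 0.0694]), array([0.2697, 0.084 ]), array([ 0.1307, -0.0626])] 8.575
```

View pics/b.png

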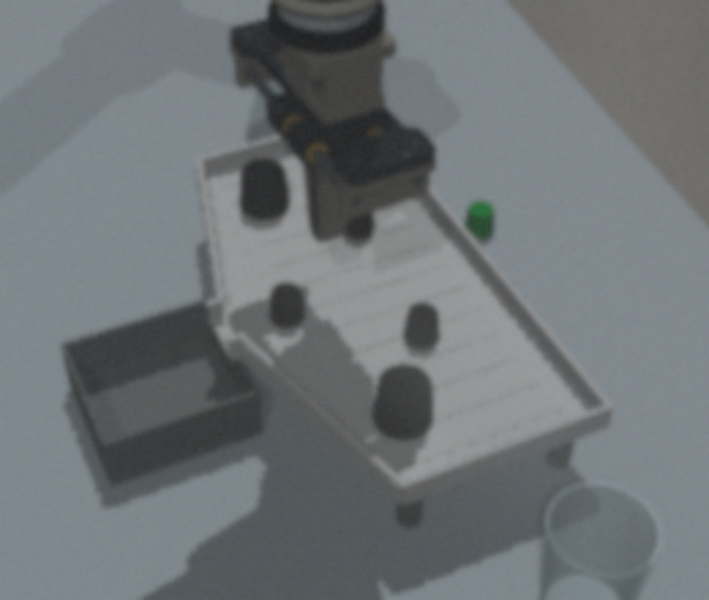

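The first stopper stands upright in front of the gate (crop px (288,305)) at about (46, 0) mm in the gate frame, and nothing else has moved. I'll push it through now.

```bash
python3 - <<'E'
from h import *
push([.046,.0005],[-.0145,0],hi=.10,rate=.05)
p,P=cloud("side"); cv2.imwrite("pics/c.png",cv2.resize(p[100:320,200:460,::-1],(709,600)))
print([(np.round(toG(r["at"]),4),round(r["at"][2],3)) for r in tip_of("side","small_a")],env.sense()["t"])
E
```

```text
f [0.1 0.4 0.7] t 10.89 tcp [0.0096 0.0002]
[(array([0.269 , 0.0812]), 0.012), (array([ 0.1301, -0.0614]), 0.075), (array([0.1412, 0.0671]), 0.074), (array([-0.0233,  0.0009]), 0.016)] 11.575
```

View pics/c.png

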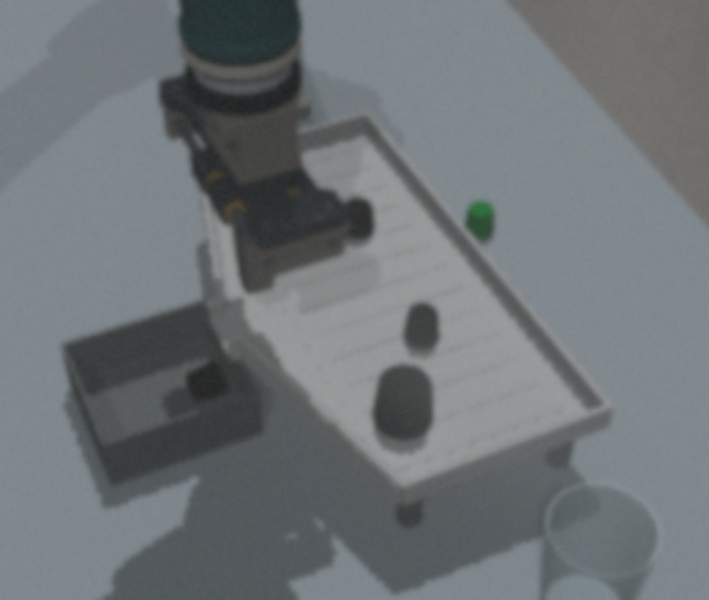

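The first stopper is in the tub (crop px (207,380)). Next is the right one, in two legs with a look before the second.

```bash
cat > two.py <<'E'
import sys
from h import *
s=np.array(eval(sys.argv[1]))
push(s,[.045,0])
viewer.read_camera("side"); viewer.read_camera("top")
c=[toG(r["at"]) for k in("side","top") for r in tip_of(k,"small_a") if np.linalg.norm(toG(r["at"])-[.045,0])<.02 and r["at"][2]>.05]
print("mid",np.round(c,4))
if not c: sys.exit("not found")
m=np.mean(c,0)
if np.linalg.norm(m-[.046,0])>.012: sys.exit("off")
m=(m+np.array([.046,0]))/2
push(m,[-.0145,0],hi=.10,rate=.05)
p,P=cloud("side"); cv2.imwrite(sys.argv[2],cv2.resize(p[100:320,200:460,::-1],(709,600)))
print([(np.round(toG(r["at"]),4),round(r["at"][2],3)) for r in tip_of("side","small_a")],env.sense()["t"])
E
python3 two.py "[.1285,-.0628]" pics/d.png
```

```text
f [-0.8  0.8  0. ] t 14.82 tcp [ 0.0643 -0.0147]
mid [[ 0.051  -0.0002]]
f [ 0.2  1.  -0.5] t 18.62 tcp [0.0096 0.    ]
[(array([0.1387, 0.0679]), 0.072), (array([-0.0736, -0.0147]), 0.013), (array([0.2672, 0.0844]), 0.013), (array([-0.0238,  0.0028]), 0.017)] 19.3083
```

View pics/d.png

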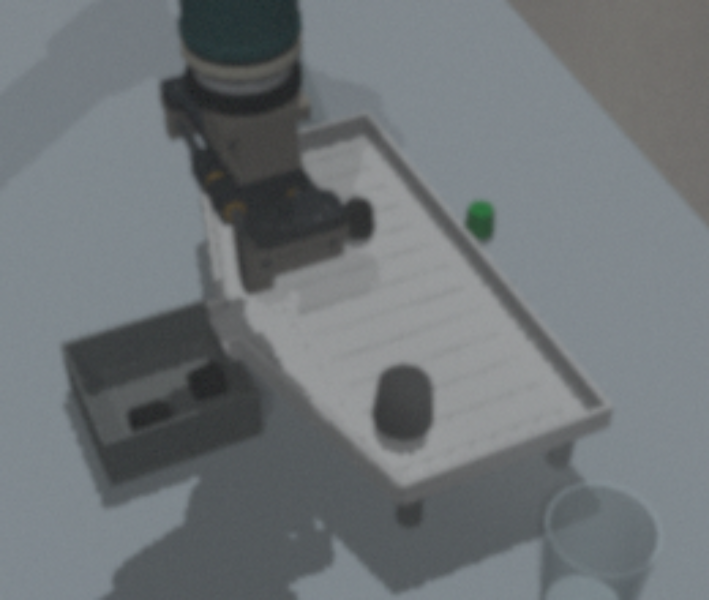

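Two stoppers are in the tub (crop px (207,380) and (150,413)). Now the left one.

```bash
python3 two.py "[.138,.068]" pics/e.png
```

```text
f [-0.6  0.2 -0.1] t 22.74 tcp [0.0646 0.0145]
mid [[ 0.0451 -0.0004]]
f [-0.3  0.1  0.2] t 26.48 tcp [ 0.0096 -0.0001]
[(array([-0.0189,  0.0013]), 0.018), (array([0.265 , 0.0809]), 0.014), (array([-0.0689,  0.018 ]), 0.02), (array([-0.0665, -0.0352]), 0.016)] 27.1583
```

View pics/e.png

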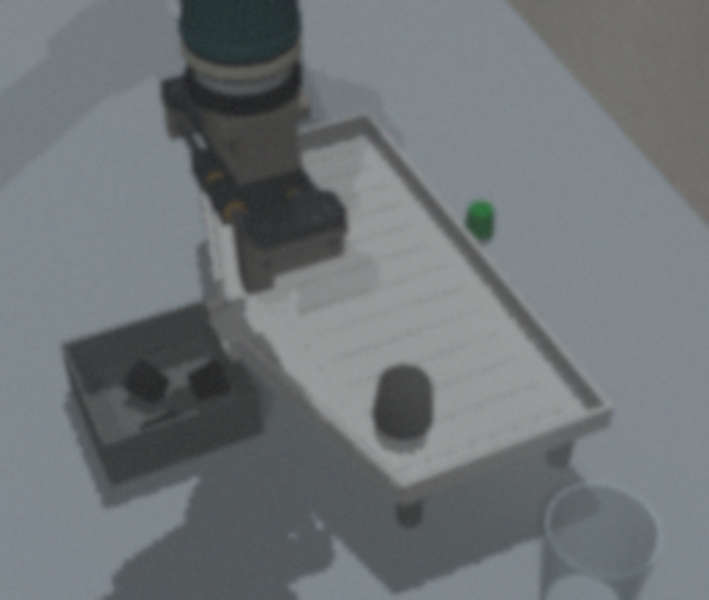

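All three are in the tub (crop px (147,380), (209,378) and (155,415)). I'll lift clear, check that they've settled, and hand in.

```bash
python3 - <<'E'
from h import *
t=env.sense()["ee_pos"]; env.movel([t[0],t[1],.25]); env.pause(1.5)
viewer.read_camera("side")
print([(np.round(toG(r["at"]),4),round(r["at"][2],3)) for r in tip_of("side","small_a")])
print([np.round(toG(r["at"]),4) for r in tip_of("side","large_a")],env.sense()["t"])
print(workorder.finish_job())
E
```

```text
[(array([-0.024 ,  0.0004]), 0.019), (array([ 0.0755, -0.1283]), 0.081), (array([0.27  , 0.0834]), 0.017), (array([-0.0684,  0.0165]), 0.017), (array([-0.066 , -0.0315]), 0.018), (array([0.1673, 0.2868]), 0.002)]
[array([ 0.079 , -0.1273]), array([0.0828, 0.1349])] 29.9583
the job is handed in; nothing more can be done
None
```

I swept the three small stoppers into the tub one at a time and handed the job in at about 30 s. The final camera check showed all three settled there and both large ones where they started, and I saw no contact with the beaker or flask; no verdict came back.

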